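# Put the hole saws back in their caddy

### The arm

A 6-joint arm with a two-finger parallel gripper is mounted at the origin on the work surface. World frame = base frame: x ahead of the robot, y to its left, z up, the work surface at z = 0. Lengths are in mm, angles in rad, forces in N, time in s.
With the tool pointing down it reaches from about 375 to 900 mm from the base axis. Payload 3.1 kg.
Tool frame: the origin (TCP) lies where the fingers leave the gripper's body, on its centre line; the fingertips stand 70 mm ahead of it and the grasp point (between the pads) lies 51 mm ahead of it (arm.grasp_offset is the distance from the TCP to the grasp point, in mm); z points along the fingers, y is the line along which they close (so a half turn about z gives the same grasp; the last joint's range is limited). The gripper opens to 87 mm and grips with 3 to 60 N. Pads are 19 mm wide; open, the fingers measure 117 mm over their backs; the gripper's body (75 mm by 190 mm) begins 51 mm behind the grasp point.
Start: joints at [-1.385, 0.527, 1.433, -0, 1.181, -0.178], TCP at [222.998, -583.84, 292.248] pointing down, gripper open.
Joint ranges: [-3.08, 3.08], [-0.75, 2.2], [0.22, 2.44], [-1.43, 4.57], [0, 2.65], [-2.85, 2.85]. Speed limits (rad/s): [2.79, 2.79, 3.14, 3.14, 3.14, 3.14].

### API

Orientations are given as a rotation vector (axis times angle).
In Python, from cell import telemetry, cams, ticket, arm gives the robot as it stands. The module is installed in compiled form; this text tells all that it offers.
- The arm moves only by the tool jog_arm, never from a script. Its arguments are lists of equal length, an entry for each row: "translation": the shift along the tool's x, y, z in m, a list of three; "dr": the turn, a rotation vector about the tool's x, y, z in degrees, a list of three; "jaw": the opening, from -1 (shut) to 1 (fully open). In form: {"translation": [[x, y, z], ...], "dr": [[rx, ry, rz], ...], "jaw": [jaw, ...]}. A call has 1 to 12 rows; each row shifts and turns the commanded pose from where the row before left it, along the tool's axes as they then stand; what a row does not reach is not made up. A row lasts 1/8 s, in which the tool goes at most 62.5 mm and 10.7 degrees, less where a joint would pass 70% of its speed; a pose out of reach is approached as far as the arm can. A call is refused whole if a number of a shift passes 0.0625 or a number of a turn 10.7, either way. A call with a gripper value outside its range is refused whole. The fingers move at their own pace and stop on an object; the grip force is fixed at half the most. Time passes only in rows, so rows that do not move let the fingers close. It gives the time, the measured TCP pose, the force, the opening and the grip force at its end, in the units of the state.
- telemetry.sense(): the state, without advancing time (a new reading comes with each control period).
- cams.camera(name): name is "scene" or "top"; returns the picture (400x640x3 uint8, blue, green, red); there is no depth.
- cams.camera_params(name): a dict with "K" (3x3 intrinsics, pixels), "eye" and "orientation" of the camera in the world. Camera axes: x right, y up, looking along -z (the intrinsics and any distortion apply to the point x, -y, -z); pixel columns grow to the right and rows downward; lengths in mm; the calibration is good to about 2 mm. A picture is of the moment at which its call begins. camera_params takes no time and is no camera call.
- ticket.sign_off(): hands the job in; it is judged then, once.
The state is a dict: "clock": time; "joint_positions": joint angles; "dq": joint speeds; "joint_efforts": joint torques, N m; "tool_pos": TCP position; "orientation": TCP orientation; "wrist_force": force on the tool from outside, world axes, zero at the start; "ft_torque": the same for the moment, N m; "grip_width": finger opening in mm; "grip_force": force on a finger pad.
Only numpy, scipy, OpenCV 4.12 (cv2) and the standard library are available. Lean on these libraries where they do the work, as an engineer would, in place of code of your own. Each camera call takes 0.05 s, during which the arm holds its last target. There are 200 camera calls.

### The job

Put the three hole saws (the toothed steel cups with a hexagonal hub on top) back in the wooden caddy, each standing hub up on the floor of the pot of its own size: small in small, medium in medium, large in large. Leave the pipe coupling and the plain pipe cap, which look much like them, standing where they are, and do not push the battery pack or the tape measure about.

Things in the scene. Friction and masses are not known exactly. Their poses are not given: they have to be found in the camera images.
- saw_small: Small hole saw: a dark steel cup standing mouth (teeth) down, outside diameter 26 mm, body 50 mm tall, rim of bright teeth at the foot, slots in the side, closed flat top with a bright hexagonal hub 16 mm across flats and 12 mm high in its middle (62 mm tall in all). Behaves as a solid cylinder. Origin: centre of the foot; z up along its axis.
- saw_medium: Medium hole saw: a dark steel cup standing mouth (teeth) down, outside diameter 44 mm, body 50 mm tall, rim of bright teeth at the foot, slots in the side, closed flat top with a bright hexagonal hub 18 mm across flats and 12 mm high in its middle (62 mm tall in all). Behaves as a solid cylinder. Origin: centre of the foot; z up along its axis.
- saw_large: Large hole saw: a dark steel cup standing mouth (teeth) down, outside diameter 60 mm, body 50 mm tall, rim of bright teeth at the foot, slots in the side, closed flat top with a bright hexagonal hub 20 mm across flats and 12 mm high in its middle (62 mm tall in all). Behaves as a solid cylinder. Origin: centre of the foot; z up along its axis.
- pot_small: Small pot for the 26 mm saw: round white cup fixed in the caddy, inside dia 42 mm, outside 48, 26 high, floor 4 thick, open on top. Origin: centre of its underside, 6 mm above the bench (a saw in it has its foot at 10 mm; rim at 32 mm); z up. The 3 pots stand in a straight row, 90 mm apart, in any order, along the middle of the caddy: a fixed wooden tray 300 x 110 mm, walls 18 mm high.
- pot_medium: Medium pot for the 44 mm saw: round white cup fixed in the caddy, inside dia 60 mm, outside 66, 26 high, floor 4 thick, open on top. Origin: centre of its underside, 6 mm above the bench (a saw in it has its foot at 10 mm; rim at 32 mm); z up. The 3 pots stand in a straight row, 90 mm apart, in any order, along the middle of the caddy: a fixed wooden tray 300 x 110 mm, walls 18 mm high.
- pot_large: Large pot for the 60 mm saw: round white cup fixed in the caddy, inside dia 76 mm, outside 82, 26 high, floor 4 thick, open on top. Origin: centre of its underside, 6 mm above the bench (a saw in it has its foot at 10 mm; rim at 32 mm); z up. The 3 pots stand in a straight row, 90 mm apart, in any order, along the middle of the caddy: a fixed wooden tray 300 x 110 mm, walls 18 mm high.
- coupling: Look-alike, to be left alone: dark steel pipe coupling, a plain tube open at both ends, outside diameter 44 mm, inside 34 mm, 50 mm tall, standing upright on the bench, no hub, no teeth. Origin: centre of the foot; z up.
- end_cap: Look-alike, to be left alone: dark steel pipe cap, a smooth closed cylinder of diameter 60 mm, 50 mm tall, with a plain flat top with rounded edge, no hub, no teeth, standing upright on the bench. Origin: centre of the foot; z up.
- battery: Bystander: black cordless-tool battery pack with a small green patch on its sides and a grey connector block on top, 75 mm (its x) by 115 mm (its y), 59 mm tall, lying on the bench. Origin: centre of the underside; z up.
- tape_measure: Bystander: yellow tape measure standing on edge, 70 mm (its x) by 40 mm (its y), 64 mm tall. Origin: centre of the underside; z up.
There are look-alikes about, which are no part of the job. Leave any green look-alike of the saw_small alone.

How it is judged (in metres and radians):
At the end, for the whole second after the job is handed in: Each hole saw stands hub up (within 0.12 rad) on the floor of its own pot (foot under 9 mm above the pot's underside, centres within 12 mm), released, at rest; coupling and cap upright (within 0.2 rad) and, like battery pack and tape measure, within 30 mm of their starts (horizontal distance between saw_small and pot_small below 0.012 m and z of saw_small in the frame of pot_small between 0 and 0.009 m and angle between each of saw_small, saw_medium, saw_large's own z axis and vertical below 0.12 rad and linear speed of each of saw_small, saw_medium, saw_large below 0.02 m/s and angular speed of each of saw_small, saw_medium, saw_large below 0.2 rad/s and horizontal distance between saw_medium and pot_medium below 0.012 m and z of saw_medium in the frame of pot_medium between 0 and 0.009 m and horizontal distance between saw_large and pot_large below 0.012 m and z of saw_large in the frame of pot_large between 0 and 0.009 m and distance of each of coupling, end_cap, battery, tape_measure from where it was at the start of the episode below 0.03 m and angle between each of coupling, end_cap's own z axis and vertical below 0.2 rad); the robot touches nothing.
It fails at once if the pipe coupling was knocked or moved away (more than 30 mm) (distance of coupling from where it was at the start of the episode above 0.03 m).
It fails at once if the pipe cap was knocked or moved away (more than 30 mm) (distance of end_cap from where it was at the start of the episode above 0.03 m).
It fails at once if the battery pack was knocked or moved away (more than 30 mm) (distance of battery from where it was at the start of the episode above 0.03 m).
It fails at once if the tape measure was knocked or moved away (more than 30 mm) (distance of tape_measure from where it was at the start of the episode above 0.03 m).
It also fails if it takes over 77 s, if anything falls off the work surface, if the arm or the gripper's body presses on something with over 40 N, if the wrist force passes 120 N, or if a joint passes its speed limit or range.

## Working session

There is one attempt and no reset: what is moved stays moved. The work goes in short steps, Python scripts to look and compute and a tool call to move; the robot and the scene stay as the last step left them, time stands still between calls to the robot, and variables do not carry over. Pictures are saved under pics/ and viewed, at most 14 in all, crops included, and the job is handed in when it is done.

Besides the shell and the picture viewer there is one more tool, called after "Emit:" as name(argument=value, ...) on one line, values as JSON. jog_arm: Moves the arm, as the interface text tells. Its arguments: {"type":"object","properties":{"translation":{"type":"array","items":{"type":"array","items":{"type":"number"}}},"dr":{"type":"array","items":{"type":"array","items":{"type":"number"}}},"jaw":{"type":"array","items":{"type":"number"}}},"required":["translation","dr","jaw"]}

```bash
mkdir -p pics; python3 - <<'E'
from cell import telemetry, cams, ticket, arm
import cv2
for n in("scene","top"):
    im=cams.camera(n); cv2.imwrite(f"pics/{n}0.png",im)
    print(cams.camera_params(n))
s=telemetry.sense(); print(s, arm.grasp_offset)
E
```

```text
{'K': array([[426.37176282,   0.        , 324.70720592],
       [  0.        , 426.37176282, 196.37936368],
       [  0.        ,   0.        ,   1.        ]]), 'eye': array([1208.55823678, -249.57862288,  867.49948869]), 'orientation': array([0.61210288, 0.43801041, 1.15651498])}
{'K': array([[461.42159381,   0.        , 317.09002766],
       [  0.        , 461.42159381, 194.89113587],
       [  0.        ,   0.        ,   1.        ]]), 'eye': array([ 352.54635047,  -11.71082486, 1450.93274473]), 'orientation': array([ 0.09618939, -0.11772129, -1.57663694])}
{'clock': 0.1, 'joint_positions': array([-1.38448604e+00,  5.28367011e-01,  1.43379760e+00, -3.78372712e-05,
        1.18144025e+00, -1.78533943e-01]), 'dq': array([-7.25699130e-05, -3.29126547e-03, -1.26968820e-03,  5.92369046e-04,
       -9.66260208e-04, -2.44133974e-04]), 'joint_efforts': array([-6.79660261e-04, -4.40985811e+01, -1.77150464e+01,  6.33969647e-02,
        5.34167513e-02, -4.77915205e-05]), 'tool_pos': array([ 222.89915912, -583.31532384,  291.3657281 ]), 'orientation': array([-3.08748200e+00, -5.69579904e-01,  6.72095534e-05]), 'wrist_force': array([ 1.06437744,  0.49120209, -0.03435768]), 'ft_torque': array([-0.00673122,  0.00975972,  0.03763825]), 'grip_force': 0.0, 'grip_width': 86.74627961034174} 51.0
```

View pics/top0.png

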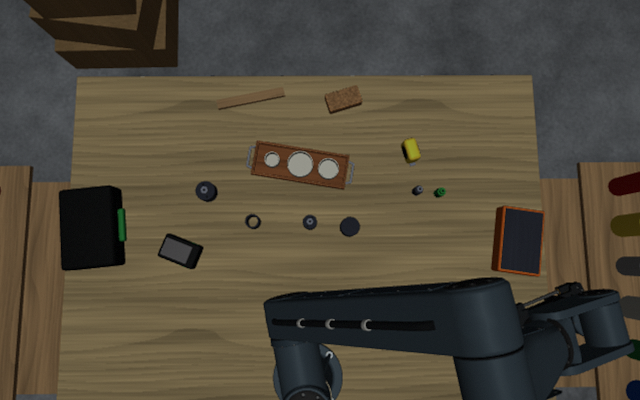

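View pics/scene0.png

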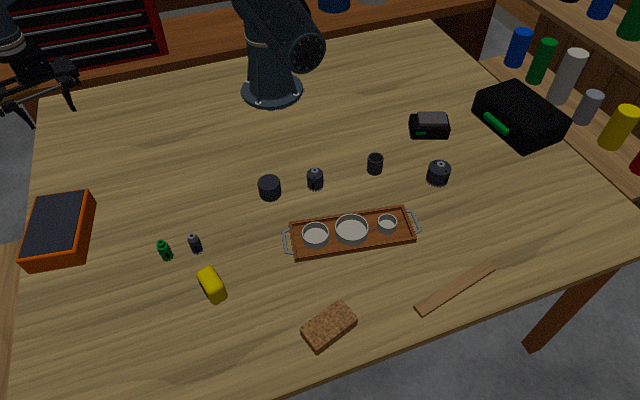

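The top view shows the large saw at (206,190), medium (310,222), small (418,190), with a green look-alike at (440,192). The coupling is at (253,221), the cap at (349,226) and the tape at (411,150). The pots are small (272,159), large (300,164) and medium (328,168). The scene view agrees with this order.

```bash
cat > h.py <<'E'
import numpy as np, cv2
from scipy.spatial.transform import Rotation as R
from cell import telemetry, cams, ticket, arm
P={n:cams.camera_params(n) for n in("scene","top")}
def ray(n,uv,z):
    p=P[n]; d=np.linalg.inv(p["K"])@[uv[0],uv[1],1]; d=R.from_rotvec(p["orientation"]).apply(d*[1,-1,-1])
    return p["eye"]+d*(z-p["eye"][2])/d[2]
def px(n,X):
    p=P[n]; c=R.from_rotvec(p["orientation"]).inv().apply(np.array(X)-p["eye"])*[1,-1,-1]; q=p["K"]@c; return q[:2]/q[2]
def blob(im,c,r,f):
    """centroid, area (px) and box of the mask blob nearest c in a window, 4x upsampled"""
    x,y=int(c[0])-r,int(c[1])-r; w=cv2.resize(im[y:y+2*r+1,x:x+2*r+1],None,fx=4,fy=4,interpolation=cv2.INTER_CUBIC)
    m=f(w.astype(int)).astype(np.uint8); n,l,s,k=cv2.connectedComponentsWithStats(m)
    o=[((k[i]-1.5)/4+[x,y],s[i,4]/16,s[i,2:4]/4) for i in range(1,n) if s[i,4]>40]
    return min(o,key=lambda b:np.hypot(*(b[0]-c))) if o else None
white=lambda w:w.min(2)>110
dark=lambda w:w.max(2)<85
E
python3 - <<'E'
from h import *
top=cv2.imread("pics/top0.png"); sc=cv2.imread("pics/scene0.png")
for n,u,us in(("small",(272,159),(387,223)),("large",(300,164),(351,228)),("medium",(328,168),(315,234))):
    for cn,im,c in(("top",top,u),("scene",sc,us)):
        b=blob(im,c,20,white); print("pot",n,cn,b,ray(cn,b[0],32).round(1))
for n,u,us in(("small",(418,190),(194,238)),("medium",(310,222),(315,171)),("large",(206,190),(438,163))):
    b=blob(top,u,13,dark); 
    if b: print("saw",n,"dark top",b,ray("top",b[0],40).round(1))
    for cn,im,c in(("top",top,u),("scene",sc,us)):
        b=blob(im,c,6,lambda w:w.min(2)>85)
        if b: print("  hub",cn,b,ray(cn,b[0],62 if cn=="top" else 58).round(1))
for n,u in(("coupling",(253,221)),("cap",(349,226)),("battery",(180,250))):
    b=blob(top,u,22,dark); print(n,b,ray("top",b[0],45).round(1))
b=blob(top,(440,192),10,lambda w:w[...,1]>w[...,2]+30);print("green",b,ray("top",b[0],40).round(1))
b=blob(top,(411,150),16,lambda w:w[...,2]>w[...,0]+90);print("tape",b,ray("top",b[0],50).round(1))
a=cv2.resize(top[130:270,150:450],None,fx=2.6,fy=2.6,interpolation=cv2.INTER_CUBIC)
cv2.imwrite("pics/crop1.png",a)
E
```

```text
pot small top (array([271.83659754, 159.7859063 ]), np.float64(122.0625), array([14.25, 11.75])) [658.8 108.6  32. ]
pot small scene (array([386.30079294, 223.5869988 ]), np.float64(104.4375), array([17.75, 11.75])) [669.7 102.6  32. ]
pot large top (array([299.83517472, 164.48592351]), np.float64(425.6875), array([24.75, 22.75])) [643.2  21.   32. ]
pot large scene (array([351.11786476, 229.625     ]), np.float64(468.625), array([32.75, 20.25])) [655.9  15.2  32. ]
pot medium top (array([327.89478074, 169.02907531]), np.float64(262.25), array([19.75, 17.75])) [628.1 -66.7  32. ]
pot medium scene (array([315.14366938, 235.33517198]), np.float64(276.1875), array([25.  , 15.75])) [640.8 -71.7  32. ]
saw small dark top (array([416.50747085, 190.3321793 ]), np.float64(85.75), array([12.25, 11.25])) [ 557.5 -340.3   40. ]
  hub scene (array([190.79705882, 235.12867647]), np.float64(21.25), array([6.75, 6.  ])) [ 554.7 -347.9   58. ]
saw medium dark top (array([309.48777974, 222.14011582]), np.float64(159.1875), array([15., 16.])) [461.6  -7.9  40. ]
  hub top (array([308.95941558, 221.959
[... 365 characters left out ...]
), array([5.75, 5.5 ])) [562.1 312.1  62. ]
  hub scene (array([440.53617479, 163.50680516]), np.float64(21.8125), array([7.75, 5.25])) [557.1 314.1  58. ]
coupling (array([252.38800831, 221.23158067]), np.float64(142.9375), array([17., 16.])) [465.4 166.   45. ]
cap (array([349.30699663, 226.3999112 ]), np.float64(334.3125), array([21.5 , 21.25])) [ 447.2 -129.3   45. ]
battery (array([180.14574524, 250.84058609]), np.float64(1064.25), array([45.  , 36.25])) [377.9 382.4  45. ]
green (array([440.9203163 , 191.23631387]), np.float64(51.375), array([8.75, 8.25])) [ 554.1 -416.1   40. ]
tape (array([411.91467129, 148.58114905]), np.float64(220.5625), array([15.5, 21. ])) [ 687.6 -328.7   50. ]
```

View pics/crop1.png

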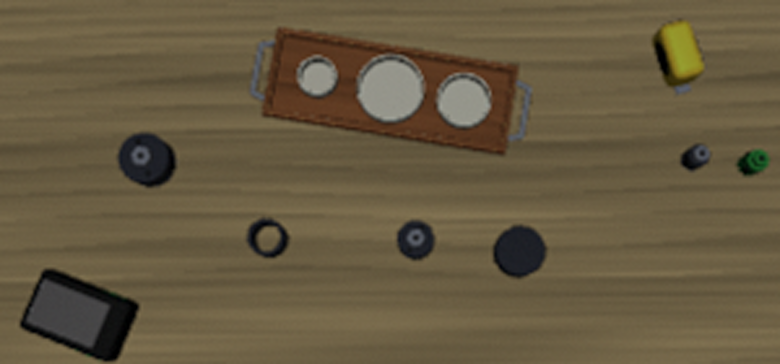

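The crop confirms the layout: three hubs visible (small saw at crop (703,150)), with the pot row nearly along y. I'll turn the tool so the fingers close across the pot row, then refine from the stored pictures.

Emit:
jog_arm(translation=[[0, 0, 0], [0, 0, 0], [0, 0, 0], [0, 0, 0], [0, 0, 0], [0, 0, 0], [0, 0, 0]], dr=[[0, 0, -9.9], [0, 0, -9.9], [0, 0, -9.9], [0, 0, -9.9], [0, 0, -9.9], [0, 0, -9.7], [0, 0, 0]], jaw=[1, 1, 1, 1, 1, 1, 1])

```text
clock: 0.98
tool_pos: [223.0, -583.5, 291.7]
orientation: [-2.406, -2.018, -0.001]
wrist_force: [0.4, 0.9, 0.6]
grip_width: 87.2
grip_force: 0.0
```

```bash
python3 - <<'E'
from h import *
top=cv2.imread("pics/top0.png"); sc=cv2.imread("pics/scene0.png")
# tray: convex hull of brown mask, corners at wall-top height 18
for cn,im,(x,y,w,h) in(("top",top,(235,130,130,70)),("scene",sc,(275,195,155,75))):
    q=cv2.cvtColor(im,cv2.COLOR_BGR2HSV).astype(int)[y:y+h,x:x+w]; b=im[y:y+h,x:x+w].astype(int)
    m=((q[...,0]<14)&(q[...,1]>110)).astype(np.uint8); m=cv2.morphologyEx(m,cv2.MORPH_OPEN,np.ones((3,3)))
    c=max(cv2.findContours(m,0,2)[0],key=cv2.contourArea).reshape(-1,2)+[x,y]
    W=np.array([ray(cn,p,18)[:2] for p in c],np.float32); print(cn,"tray",cv2.minAreaRect(W))
# hub in the top view: brighter than the dark cap, lower threshold
for n,u,us in(("small",(420,188),(192,236)),("medium",(309.5,222),(315,171)),("large",(204,189.5),(439,163))):
    for cn,im,c in(("top",top,u),("scene",sc,us)):
      for t in(60,75):
        b=blob(im,c,5,lambda w:(w.min(2)>t)&(w[...,2]-w[...,0]<15))
        if b: print(n,cn,t,b[0].round(1),b[1],b[2],ray(cn,b[0],60).round(1))
s=telemetry.sense();print(s["tool_pos"],R.from_rotvec(s["orientation"]).as_matrix().round(3),s["clock"])
A=cv2.resize(top[172:208,395:455],None,fx=6,fy=6,interpolation=cv2.INTER_CUBIC);B=cv2.resize(sc[215:275,145:225],None,fx=4,fy=4,interpolation=cv2.INTER_CUBIC)
C=cv2.resize(top[140:190,240:365],None,fx=5,fy=5,interpolation=cv2.INTER_CUBIC)
o=np.zeros((500,700,3),np.uint8);o[:216,:360]=A;o[:240,370:690]=B;o[245:495,:625]=C;cv2.imwrite("pics/crop2.png",o)
E
```

```text
top tray ((646.331298828125, 22.040069580078125), (295.82525634765625, 109.3699722290039), 80.1919174194336)
scene tray ((712.6344604492188, 61.475341796875), (4.764289855957031, 8.949651718139648), 64.99866485595703)
small top 60 [419.8 188.4] 22.1875 [6. 6.] [ 560.6 -345.9   60. ]
small top 75 [420.  188.4] 10.75 [5.25 5.25] [ 560.6 -346.5   60. ]
small scene 60 [191.  235.5] 29.1875 [7.75 6.25] [ 557.7 -347.3   60. ]
small scene 75 [190.9 235.4] 23.9375 [7.25 5.75] [ 557.1 -347.5   60. ]
medium top 60 [309.4 221. ] 27.5 [6.75 6.25] [463.6  -7.8  60. ]
medium top 75 [309.4 220.9] 17.4375 [5.75 5.75] [463.7  -7.7  60. ]
medium scene 60 [314.2 169.9] 28.125 [7.5  5.75] [460.3  -9.2  60. ]
medium scene 75 [314.2 169.9] 21.0625 [7.  5.5] [460.2  -9.1  60. ]
large top 60 [203.7 189.4] 33.1875 [7.25 7.  ] [562.4 312.8  60. ]
large top 75 [203.7 189.4] 21.4375 [6.25 6.25] [562.4 312.8  60. ]
large scene 60 [440.5 163.6] 34.6875 [8.25 6.  ] [558.9 312.5  60. ]
large scene 75 [440.6 163.5] 27.0625 [8.  5.5] [558.8 312.7  60. ]
[ 222.95135179 -583.5476201   291.74766037] [[ 0.174  0.985 -0.   ]
 [ 0.985 -0.174  0.001]
 [ 0.001 -0.    -1.   ]] 0.975
```

View pics/crop2.png

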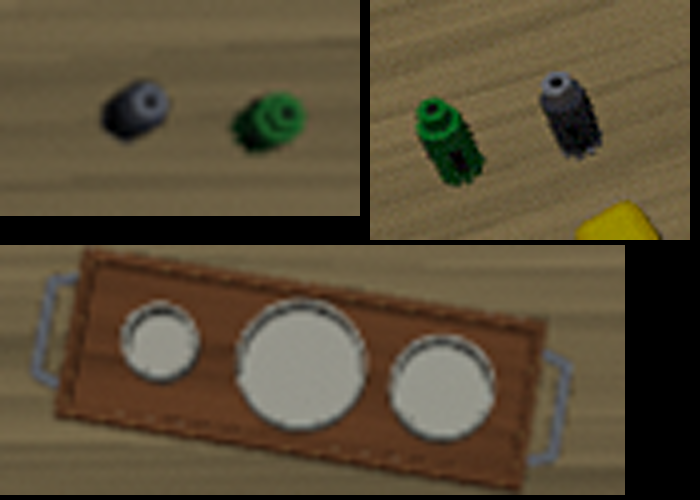

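Emit:
jog_arm(translation=[[0.0324, 0.0322, 0.01], [0.0324, 0.0322, 0.01], [0.0324, 0.0322, 0.01], [0.0324, 0.0322, 0.01], [0.0324, 0.0322, 0.01], [0.0324, 0.0322, 0.01], [0.0324, 0.0322, 0.01], [0.0324, 0.0322, 0.01], [0.0324, 0.0322, 0.01], [0, 0, 0.03], [0, 0, 0.022], [0, 0, 0]], dr=[[0, 0, 0], [0, 0, 0], [0, 0, 0], [0, 0, 0], [0, 0, 0], [0, 0, 0], [0, 0, 0], [0, 0, 0], [0, 0, 0], [0, 0, 0], [0, 0, 0], [0, 0, 0]], jaw=[1, 1, 1, 1, 1, 1, 1, 1, 1, 1, 1, 1])

```text
clock: 2.48
tool_pos: [557.6, -345.3, 148.0]
orientation: [-2.403, -2.016, 0.001]
wrist_force: [0.2, 0.3, 0.7]
grip_width: 87.2
grip_force: 0.0
```

Emit:
jog_arm(translation=[[-0.001, 0.0015, 0.02], [0, 0, 0.02], [0, 0, 0.012], [0, 0, 0], [0, 0, 0], [0, 0, 0], [0, 0, 0], [0, 0, 0], [0, 0, 0], [0, 0, 0]], dr=[[0, 0, 0], [0, 0, 0], [0, 0, 0], [0, 0, 0], [0, 0, 0], [0, 0, 0], [0, 0, 0], [0, 0, 0], [0, 0, 0], [0, 0, 0]], jaw=[1, 1, 1, 1, 0, -1, -1, -1, -1, -1])

```text
clock: 3.72
tool_pos: [559.9, -347.6, 98.3]
orientation: [2.405, 2.021, 0.0]
wrist_force: [-0.1, -0.5, -0.2]
grip_width: 34.6
grip_force: 0.0
```

Emit:
jog_arm(translation=[[0, 0, 0.002], [0, 0, 0], [0, 0, 0], [0, 0, 0], [0, 0, 0], [0, 0, 0]], dr=[[0, 0, 0], [0, 0, 0], [0, 0, 0], [0, 0, 0], [0, 0, 0], [0, 0, 0]], jaw=[-1, -1, -1, -1, -1, -1])

```text
clock: 4.47
tool_pos: [560.0, -347.7, 96.5]
orientation: [2.404, 2.021, 0.0]
wrist_force: [-0.6, 0.3, 4.4]
grip_width: 25.4
grip_force: 30.0
```

Emit:
jog_arm(translation=[[0, 0, -0.03], [0, 0, -0.04], [0.02, 0, -0.03], [0.05, 0.0025, 0], [0.055, 0.0025, 0], [0.055, 0.0025, 0], [0.055, 0.0025, 0], [0.055, 0.0025, 0], [0.055, 0.0025, 0], [0.055, 0.0025, 0], [0.05, 0.0025, 0], [0.018, 0, 0]], dr=[[0, 0, 0], [0, 0, 0], [0, 0, 0], [0, 0, 0], [0, 0, 0], [0, 0, 0], [0, 0, 0], [0, 0, 0], [0, 0, 0], [0, 0, 0], [0, 0, 0], [0, 0, 0]], jaw=[-1, -1, -1, -1, -1, -1, -1, -1, -1, -1, -1, -1])

```text
clock: 5.98
tool_pos: [659.7, 113.1, 195.1]
orientation: [-2.4, -2.025, 0.001]
wrist_force: [0.9, -0.1, -0.8]
grip_width: 25.4
grip_force: 30.0
```

Emit:
jog_arm(translation=[[0, 0, 0], [0, 0, 0]], dr=[[0, 0, 0], [0, 0, 0]], jaw=[-1, -1])

```text
clock: 6.22
tool_pos: [659.7, 108.4, 195.8]
orientation: [-2.406, -2.02, 0.002]
wrist_force: [-0.0, 0.1, -0.7]
grip_width: 25.3
grip_force: 30.0
```

Emit:
jog_arm(translation=[[0.002, 0.001, 0.02], [0, 0, 0.025], [0, 0, 0.015], [0, 0, 0], [0, 0, 0]], dr=[[0, 0, 0], [0, 0, 0], [0, 0, 0], [0, 0, 0], [0, 0, 0]], jaw=[-1, -1, -1, -1, -1])

```text
clock: 6.85
tool_pos: [661.9, 111.4, 136.6]
orientation: [2.405, 2.021, 0.001]
wrist_force: [-0.0, 0.9, -1.0]
grip_width: 25.2
grip_force: 30.0
```

```bash
python3 - <<'E'
from h import *
s=cams.camera("scene");cv2.imwrite("pics/s1.png",cv2.resize(s[140:270,270:450],None,fx=4,fy=4,interpolation=cv2.INTER_CUBIC)[:, :720])
print(telemetry.sense()["tool_pos"])
E
```

```text
[662.10782015 111.59261378 137.04119109]
```

View pics/s1.png

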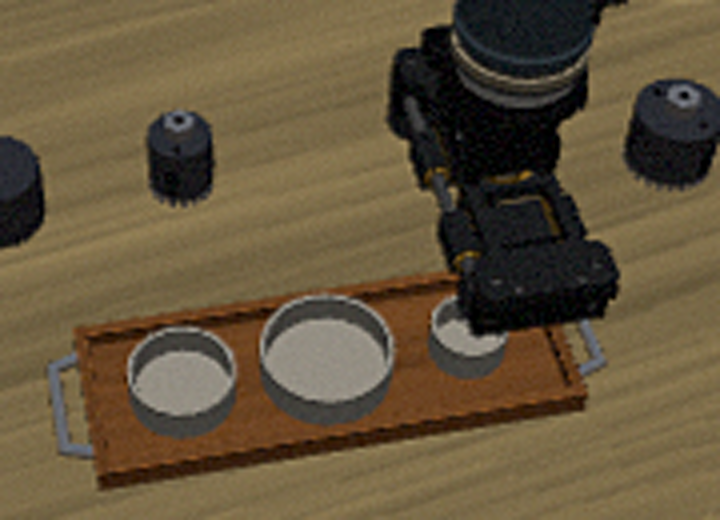

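The scene crop shows the saw hidden behind the near finger, over the small pot. The rims are clear: large centred near crop (327,350), medium near (182,368), so I'll check the pot centres from these rims.

```bash
python3 - <<'E'
from h import *
for n,c in(("large",(646,21.5)),("medium",(630.5,-67)),("small",(661,110))):
    r={"large":41,"medium":33,"small":24}[n]
    for cn in("scene",):
        pts=np.array([px(cn,(c[0]+r*np.cos(a),c[1]+r*np.sin(a),32)) for a in np.linspace(0,6.28,60)])
        q=(pts-[270,140])*4; print(n,"predicted rim in crop x",q[:,0].min().round(),q[:,0].max().round(),"y",q[:,1].min().round(),q[:,1].max().round())
E
```

```text
large predicted rim in crop x 260.0 395.0 y 290.0 399.0
medium predicted rim in crop x 128.0 237.0 y 322.0 411.0
small predicted rim in crop x 431.0 509.0 y 290.0 352.0
```

Predicted and observed rims agree within about 1 px. Lowering and releasing.

Emit:
jog_arm(translation=[[0, 0, 0.015], [0, 0, 0.0135], [0, 0, 0], [0, 0, 0], [0, 0, 0]], dr=[[0, 0, 0], [0, 0, 0], [0, 0, 0], [0, 0, 0], [0, 0, 0]], jaw=[-1, -1, -1, -1, -1])

```text
clock: 7.52
tool_pos: [661.3, 111.8, 107.8]
orientation: [-2.405, -2.021, 0.0]
wrist_force: [0.3, 1.0, -1.4]
grip_width: 25.4
grip_force: 30.0
```

Emit:
jog_arm(translation=[[0, 0, 0.001], [0, 0, 0], [0, 0, 0], [0, 0, 0], [0, 0, 0], [0, 0, 0], [0, 0, -0.02], [0, 0, -0.03], [0, 0, -0.04]], dr=[[0, 0, 0], [0, 0, 0], [0, 0, 0], [0, 0, 0], [0, 0, 0], [0, 0, 0], [0, 0, 0], [0, 0, 0], [0, 0, 0]], jaw=[-1, -1, -0.2, 0.2, 0.6, 1, 1, 1, 1])

```text
clock: 8.65
tool_pos: [661.1, 111.7, 198.2]
orientation: [-2.404, -2.021, 0.001]
wrist_force: [0.2, -0.3, 1.1]
grip_width: 83.8
grip_force: 0.0
```

Emit:
jog_arm(translation=[[0.0361, -0.0268, 0], [0.0361, -0.0268, 0], [0.0361, -0.0268, 0], [0.0361, -0.0268, 0], [0.0361, -0.0268, 0], [0, 0, 0.03], [0, 0, 0.02], [0, 0, 0], [0, 0, 0]], dr=[[0, 0, 0], [0, 0, 0], [0, 0, 0], [0, 0, 0], [0, 0, 0], [0, 0, 0], [0, 0, 0], [0, 0, 0], [0, 0, 0]], jaw=[1, 1, 1, 1, 1, 1, 1, 1, 1])

```text
clock: 9.78
tool_pos: [561.2, 312.8, 148.2]
orientation: [2.404, 2.021, 0.003]
wrist_force: [-0.1, 0.1, -0.2]
grip_width: 87.2
grip_force: 0.0
```

```bash
python3 - <<'E'
from h import *
a=cams.camera("scene")[140:270,270:470];b=cams.camera("top")[120:220,180:380]
cv2.imwrite("pics/s2.png",cv2.resize(np.vstack([a,b]),None,fx=2.6,fy=2.6,interpolation=cv2.INTER_CUBIC))
print(telemetry.sense()["tool_pos"])
E
```

```text
[561.38106378 312.69661774 148.36511219]
```

View pics/s2.png

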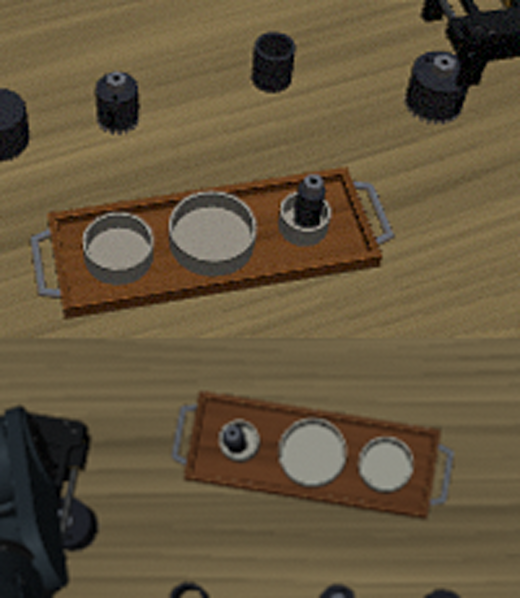

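The small saw stands upright in its pot (scene crop (310,205), top crop (236,437)). Fetching the large saw.

Emit:
jog_arm(translation=[[0, 0, 0.02], [0, 0, 0.02], [0, 0, 0.0125], [0, 0, 0], [0, 0, 0], [0, 0, 0], [0, 0, 0], [0, 0, 0], [0, 0, 0]], dr=[[0, 0, 0], [0, 0, 0], [0, 0, 0], [0, 0, 0], [0, 0, 0], [0, 0, 0], [0, 0, 0], [0, 0, 0], [0, 0, 0]], jaw=[1, 1, 1, 1, 0, -1, -1, -1, -1])

```text
clock: 11.0
tool_pos: [561.1, 312.7, 94.8]
orientation: [2.404, 2.021, 0.002]
wrist_force: [1.3, -0.0, 1.6]
grip_width: 59.6
grip_force: 30.0
```

Emit:
jog_arm(translation=[[0, 0, -0.03], [0, 0, -0.04], [0, 0, -0.04], [-0.034, 0.017, 0], [-0.034, 0.017, 0], [-0.034, 0.017, 0], [-0.034, 0.017, 0], [-0.034, 0.017, 0], [-0.034, 0.017, 0], [-0.034, 0.017, 0], [-0.034, 0.017, 0], [0, 0, 0]], dr=[[0, 0, 0], [0, 0, 0], [0, 0, 0], [0, 0, 0], [0, 0, 0], [0, 0, 0], [0, 0, 0], [0, 0, 0], [0, 0, 0], [0, 0, 0], [0, 0, 0], [0, 0, 0]], jaw=[-1, -1, -1, -1, -1, -1, -1, -1, -1, -1, -1, -1])

```text
clock: 12.5
tool_pos: [647.9, 18.2, 203.2]
orientation: [-2.409, -2.017, 0.002]
wrist_force: [-0.2, 1.1, -2.9]
grip_width: 59.4
grip_force: 30.0
```

Emit:
jog_arm(translation=[[0, 0, 0.02], [0, 0, 0.02], [0, 0, 0.02], [0, 0, 0], [0, 0, 0]], dr=[[0, 0, 0], [0, 0, 0], [0, 0, 0], [0, 0, 0], [0, 0, 0]], jaw=[-1, -1, -1, -1, -1])

```text
clock: 13.12
tool_pos: [647.9, 21.6, 144.4]
orientation: [2.404, 2.022, 0.001]
wrist_force: [1.2, 0.5, -2.5]
grip_width: 59.0
grip_force: 30.0
```

Emit:
jog_arm(translation=[[0, 0, 0.018], [0, 0, 0.012], [0, 0, 0.008], [0, 0, 0], [0, 0, 0]], dr=[[0, 0, 0], [0, 0, 0], [0, 0, 0], [0, 0, 0], [0, 0, 0]], jaw=[-1, -1, -1, -1, -1])

```text
clock: 13.75
tool_pos: [647.8, 21.2, 106.3]
orientation: [2.405, 2.021, 0.0]
wrist_force: [0.0, -0.6, -3.5]
grip_width: 59.7
grip_force: 30.0
```

Emit:
jog_arm(translation=[[0, 0, 0.001], [0, 0, 0], [0, 0, 0], [0, 0, 0], [0, 0, 0], [0, 0, 0], [0, 0, -0.02], [0, 0, -0.03], [0, 0, -0.04], [0, 0, 0]], dr=[[0, 0, 0], [0, 0, 0], [0, 0, 0], [0, 0, 0], [0, 0, 0], [0, 0, 0], [0, 0, 0], [0, 0, 0], [0, 0, 0], [0, 0, 0]], jaw=[-1, -1, 0.6, 1, 1, 1, 1, 1, 1, 1])

```text
clock: 15.0
tool_pos: [650.2, 21.0, 200.6]
orientation: [2.399, 2.017, 0.01]
wrist_force: [0.5, 0.5, -0.5]
grip_width: 87.1
grip_force: 0.0
```

Emit:
jog_arm(translation=[[-0.0124, -0.036, 0], [-0.0124, -0.036, 0], [-0.0124, -0.036, 0], [-0.0124, -0.036, 0], [-0.0124, -0.036, 0], [0, 0, 0.03], [0, 0, 0.022], [0, 0, 0], [0, 0, 0]], dr=[[0, 0, 0], [0, 0, 0], [0, 0, 0], [0, 0, 0], [0, 0, 0], [0, 0, 0], [0, 0, 0], [0, 0, 0], [0, 0, 0]], jaw=[1, 1, 1, 1, 1, 1, 1, 1, 1])

```text
clock: 16.12
tool_pos: [460.0, -8.9, 143.7]
orientation: [2.404, 2.021, 0.001]
wrist_force: [-0.3, 0.7, 0.5]
grip_width: 87.0
grip_force: 0.0
```

Emit:
jog_arm(translation=[[0, 0.002, 0.02], [0, 0, 0.02], [0, 0, 0.008], [0, 0, 0], [0, 0, 0], [0, 0, 0], [0, 0, 0], [0, 0, 0], [0, 0, 0], [0, 0, 0], [0, 0, 0]], dr=[[0, 0, 0], [0, 0, 0], [0, 0, 0], [0, 0, 0], [0, 0, 0], [0, 0, 0], [0, 0, 0], [0, 0, 0], [0, 0, 0], [0, 0, 0], [0, 0, 0]], jaw=[1, 1, 1, 1, 0, -1, -1, -1, -1, -1, -1])

```text
clock: 17.5
tool_pos: [462.0, -9.3, 95.4]
orientation: [2.404, 2.021, 0.001]
wrist_force: [1.3, 0.6, 0.4]
grip_width: 43.3
grip_force: 30.0
```

Emit:
jog_arm(translation=[[0, 0, -0.03], [0, 0, -0.04], [0, 0, -0.03], [-0.0054, 0.0355, 0], [-0.0054, 0.0355, 0], [-0.0054, 0.0355, 0], [-0.0054, 0.0355, 0], [-0.0054, 0.0355, 0], [0, 0, 0.02], [0, 0, 0.03], [0, 0, 0], [0, 0, 0]], dr=[[0, 0, 0], [0, 0, 0], [0, 0, 0], [0, 0, 0], [0, 0, 0], [0, 0, 0], [0, 0, 0], [0, 0, 0], [0, 0, 0], [0, 0, 0], [0, 0, 0], [0, 0, 0]], jaw=[-1, -1, -1, -1, -1, -1, -1, -1, -1, -1, -1, -1])

```text
clock: 19.0
tool_pos: [631.8, -66.3, 145.5]
orientation: [-2.405, -2.021, 0.0]
wrist_force: [-0.1, 0.1, -1.4]
grip_width: 43.2
grip_force: 30.0
```

Emit:
jog_arm(translation=[[0, 0, 0.018], [0, 0, 0.012], [0, 0, 0.009], [0, 0, 0], [0, 0, 0]], dr=[[0, 0, 0], [0, 0, 0], [0, 0, 0], [0, 0, 0], [0, 0, 0]], jaw=[-1, -1, -1, -1, -1])

```text
clock: 19.62
tool_pos: [631.9, -66.3, 106.1]
orientation: [2.405, 2.021, 0.0]
wrist_force: [0.3, -0.4, -2.0]
grip_width: 43.3
grip_force: 30.0
```

Release, rise, and back off toward -y to clear the views.

Emit:
jog_arm(translation=[[0, 0, 0.001], [0, 0, 0], [0, 0, 0], [0, 0, 0], [0, 0, 0], [0, 0, 0], [0, 0, -0.02], [0, 0, -0.04], [0, 0, -0.05], [-0.06, -0.03, -0.03], [-0.06, -0.03, 0], [-0.06, -0.03, 0]], dr=[[0, 0, 0], [0, 0, 0], [0, 0, 0], [0, 0, 0], [0, 0, 0], [0, 0, 0], [0, 0, 0], [0, 0, 0], [0, 0, 0], [0, 0, 0], [0, 0, 0], [0, 0, 0]], jaw=[-1, -1, 0.4, 1, 1, 1, 1, 1, 1, 1, 1, 1])

```text
clock: 21.12
tool_pos: [523.1, -214.0, 243.1]
orientation: [2.401, 2.021, 0.002]
wrist_force: [1.8, -0.8, 1.0]
grip_width: 87.1
grip_force: 0.0
```

Emit:
jog_arm(translation=[[-0.06, -0.03, 0], [-0.06, -0.03, 0], [-0.06, -0.03, 0], [0, 0, 0], [0, 0, 0], [0, 0, 0]], dr=[[0, 0, 0], [0, 0, 0], [0, 0, 0], [0, 0, 0], [0, 0, 0], [0, 0, 0]], jaw=[1, 1, 1, 1, 1, 1])

```text
clock: 21.88
tool_pos: [413.0, -362.1, 241.2]
orientation: [2.403, 2.024, 0.001]
wrist_force: [0.0, -0.4, -0.6]
grip_width: 86.9
grip_force: 0.0
```

```bash
python3 - <<'E'
from h import *
S=cams.camera("scene");T=cams.camera("top");a=S[140:270,270:470];b=T[120:240,180:380]
cv2.imwrite("pics/s3.png",cv2.resize(np.vstack([a,b]),None,fx=2.4,fy=2.4,interpolation=cv2.INTER_CUBIC))
pots={"small":(662,110),"large":(647,21.5),"medium":(631,-67)}
for n,c in pots.items():
    for cn,im in(("top",T),("scene",S)):
        b=blob(im,px(cn,(*c,70)),5,lambda w:(w.min(2)>70)&(w.min(2)<150)&(w[...,2]-w[...,0]<15))
        if b: print(n,cn,b[0].round(1),b[1],ray(cn,b[0],70).round(1)[:2]-c)
print(telemetry.sense()["tool_pos"],telemetry.sense()["clock"])
E
```

```text
small top [267.8 156.2] 28.375 [-0.2  7.9]
small scene [390.2 209.5] 23.125 [-2.6  3.7]
large top [299.4 160.6] 28.4375 [0.5 0. ]
large scene [351.8 215.9] 45.1875 [-2.5 -1.1]
medium top [327.6 165.4] 21.4375 [1.1 2.5]
medium scene [315.3 221.5] 33.625 [-1.6  0.9]
[ 413.14901375 -362.10248472  240.96559488] 21.975
```

View pics/s3.png

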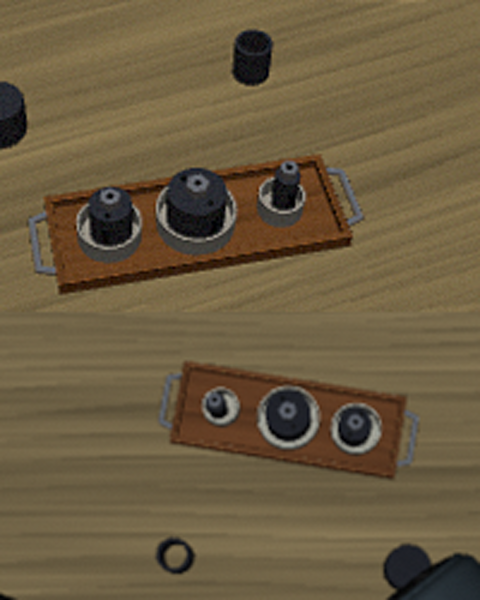

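All three saws stand in their own pots. The small one's hub reads about 4–8 mm off in y, so I'll check whether it is upright.

```bash
python3 - <<'E'
from h import *
S=cams.camera("scene");T=cams.camera("top")
def crop(cn,im,c,r,axis):
    u=px(cn,(*c,40)).astype(int);w=cv2.resize(im[u[1]-r:u[1]+r,u[0]-r:u[0]+r],(390,390),interpolation=cv2.INTER_CUBIC);k=390/(2*r)
    q=lambda z,dx=0,dy=0:tuple(int(t) for t in (px(cn,(axis[0]+dx,axis[1]+dy,z))-u+r+.5)*k-.5)
    for d in(-1,1):  # predicted upright silhouette edges, radius 13, across the line of sight
        v=np.array(axis)-P[cn]["eye"][:2];n=np.array([-v[1],v[0]])/np.hypot(*v)*13*d
        cv2.line(w,q(10,*n),q(60,*n),(0,0,255),1)
    cv2.circle(w,q(72),3,(0,255,0),1); return w
c=(662,110)
cv2.imwrite("pics/s4.png",np.hstack([crop("scene",S,c,24,(661,113)),crop("top",T,c,18,(661,113))]))
E
```

```text
(no output)
```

View pics/s4.png

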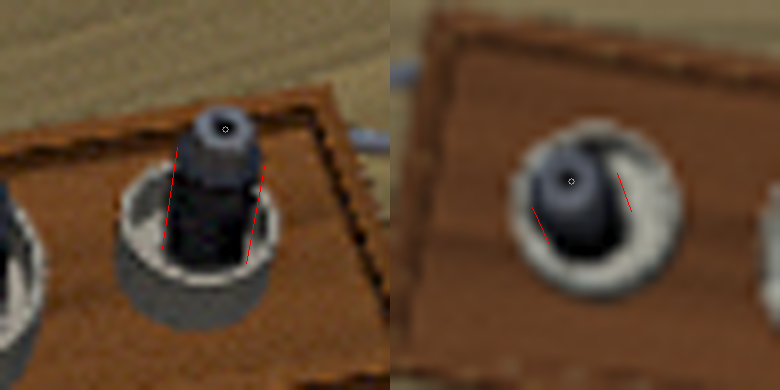

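The small saw's sides run parallel to the predicted upright edges in both crops, with the hub at the predicted spot (225,129) and (571,181). It is upright and within a few mm of centre. Handing in.

```bash
python3 -c "
from cell import ticket
print(ticket.sign_off())"
```

```text
the job is handed in; nothing more can be done
None
```

All three hole saws stand hub up in their own pots, checked in the camera images, and the job was handed in at about 22 s of the allowed 77 s; no pass/fail verdict came back.

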